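Line up the lemon cells by size for the science fair

TASK

Set out the four lemons that stand on the table (not those in the crate) for the battery demonstration: stand one upright in the middle of each cork coaster, in order of size along the row, with the largest next to the meter and the smallest next to the lamp. Set them down gently, without dropping any or knocking any over.

Things in the scene. Friction and masses are not known exactly. Their poses are not given: they have to be found in the camera images.
- lemon_A_centre (a point): The smallest of four yellow lemons: a round lemon standing upright on its flat cut end (26 mm across), 40 mm in diameter at mid-height, 48 mm tall, round seen from above, with a stub of copper and a steel pin showing near the top. This point is its centre, half-way up (24 mm above its foot); z points up. Loose, 30 to 190 g, grasp anywhere round its middle.
- lemon_B_centre (a point): The second smallest of four yellow lemons: a round lemon standing upright on its flat cut end (30 mm across), 47 mm in diameter at mid-height, 56 mm tall, round seen from above, with a stub of copper and a steel pin showing near the top. This point is its centre, half-way up (28 mm above its foot); z points up. Loose, 30 to 190 g, grasp anywhere round its middle.
- lemon_C_centre (a point): The second largest of four yellow lemons: a round lemon standing upright on its flat cut end (35 mm across), 54 mm in diameter at mid-height, 64 mm tall, round seen from above, with a stub of copper and a steel pin showing near the top. This point is its centre, half-way up (32 mm above its foot); z points up. Loose, 30 to 190 g, grasp anywhere round its middle.
- lemon_D_centre (a point): The largest of four yellow lemons: a round lemon standing upright on its flat cut end (39 mm across), 61 mm in diameter at mid-height, 72 mm tall, round seen from above, with a stub of copper and a steel pin showing near the top. This point is its centre, half-way up (36 mm above its foot); z points up. Loose, 30 to 190 g, grasp anywhere round its middle.
- coaster1: One of four alike round cork coasters, 78 mm in diameter, 5 mm thick, fixed in a nearly straight row about 100 mm apart on a green paper runner 2 mm thick; coaster1 is at the row's left end as seen from the robot, coaster4 at its right end. This is number 1. Origin at the centre of its underside, so the surface that a lemon stands on is 5 mm above it (7 mm above the table); the row runs along its y axis.
- coaster2: One of four alike round cork coasters, 78 mm in diameter, 5 mm thick, fixed in a nearly straight row about 100 mm apart on a green paper runner 2 mm thick; coaster1 is at the row's left end as seen from the robot, coaster4 at its right end. This is number 2. Origin at the centre of its underside, so the surface that a lemon stands on is 5 mm above it (7 mm above the table); the row runs along its y axis.
- coaster3: One of four alike round cork coasters, 78 mm in diameter, 5 mm thick, fixed in a nearly straight row about 100 mm apart on a green paper runner 2 mm thick; coaster1 is at the row's left end as seen from the robot, coaster4 at its right end. This is number 3. Origin at the centre of its underside, so the surface that a lemon stands on is 5 mm above it (7 mm above the table); the row runs along its y axis.
- coaster4: One of four alike round cork coasters, 78 mm in diameter, 5 mm thick, fixed in a nearly straight row about 100 mm apart on a green paper runner 2 mm thick; coaster1 is at the row's left end as seen from the robot, coaster4 at its right end. This is number 4. Origin at the centre of its underside, so the surface that a lemon stands on is 5 mm above it (7 mm above the table); the row runs along its y axis.
- meter: Flat black meter box, 90 x 80 mm and 40 mm high (52 mm over its two terminals), with a white dial with a red needle on its top; fixed beyond one end of the row, about 105 mm from the nearest coaster. Origin at the centre of its underside, 2 mm above the table.
- lamp: Small square wooden lamp board, 70 x 70 mm, 48 mm high, with a little red bulb in a green socket; fixed beyond the other end of the row from the meter, about 105 mm from the nearest coaster. Origin at the centre of its underside.

How it is judged (in metres and radians):
At the end, for the whole second after the job is handed in: Each lemon stands upright (within about 8 degrees) on its own coaster, its centre within 15 mm of the coaster's centre, in order of size along the row, the largest on the coaster next to the meter and the smallest next to the lamp; all are released and at rest (height (world z) of lemon_A_centre between 0.027 and 0.035 m and angle between each of lemon_A_centre, lemon_B_centre, lemon_C_centre, lemon_D_centre's own z axis and vertical below 0.15 rad and linear speed of each of lemon_A, lemon_B, lemon_C, lemon_D below 0.02 m/s and angular speed of each of lemon_A, lemon_B, lemon_C, lemon_D below 0.2 rad/s and contact force between each of lemon_A, lemon_B, lemon_C, lemon_D and the fingers below 0.1 N and height (world z) of lemon_B_centre between 0.031 and 0.039 m and height (world z) of lemon_C_centre between 0.035 and 0.043 m and height (world z) of lemon_D_centre between 0.039 and 0.047 m and ((horizontal distance between meter and coaster1 below 0.2 m and horizontal distance between lemon_D_centre and coaster1 below 0.015 m and horizontal distance between lemon_C_centre and coaster2 below 0.015 m and horizontal distance between lemon_B_centre and coaster3 below 0.015 m and horizontal distance between lemon_A_centre and coaster4 below 0.015 m) or (horizontal distance between meter and coaster4 below 0.2 m and horizontal distance between lemon_A_centre and coaster1 below 0.015 m and horizontal distance between lemon_B_centre and coaster2 below 0.015 m and horizontal distance between lemon_C_centre and coaster3 below 0.015 m and horizontal distance between lemon_D_centre and coaster4 below 0.015 m))); the robot touches nothing.
It fails at once if a lemon is knocked over (angle between any of lemon_A_centre, lemon_B_centre, lemon_C_centre, lemon_D_centre's own z axis and vertical above 0.8 rad).
It fails at once if a lemon is dropped: let go more than 40 mm above where it would stand on a coaster ((height (world z) of lemon_A_centre above 0.071 m and contact force between lemon_A and the fingers below 0.01 N) or (height (world z) of lemon_B_centre above 0.075 m and contact force between lemon_B and the fingers below 0.01 N) or (height (world z) of lemon_C_centre above 0.079 m and contact force between lemon_C and the fingers below 0.01 N) or (height (world z) of lemon_D_centre above 0.083 m and contact force between lemon_D and the fingers below 0.01 N)).
It also fails if it takes over 102 s, if anything falls off the work surface, if the arm or the gripper's body presses on something with over 40 N, if the wrist force passes 120 N, or if a joint passes its speed limit or range.

ROBOT

A 7-joint arm with a two-finger parallel gripper is mounted at the origin on the work surface. World frame = base frame: x ahead of the robot, y to its left, z up, the work surface at z = 0. Lengths are in mm, angles in rad, forces in N, time in s.
With the tool pointing down it reaches from about 400 to 850 mm from the base axis. Payload 4.4 kg.
Tool frame: the origin (TCP) lies on the centre line of the jaws, within the pads' length; the fingertips stand 17 mm ahead of it and the grasp point (between the pads) lies 2 mm behind it (arm.tip_reach is the distance from the TCP to the fingertips, in mm); y points along the fingers, x is the direction in which the jaws open and shut, and the axes are right-handed (so a half turn about y gives the same grasp; the last joint's range is limited). The gripper opens to 94 mm and grips with 3 to 60 N. Pads are 16 mm wide; open, the fingers measure 119 mm over their backs; the gripper's body (75 mm by 177 mm) begins 78 mm behind the grasp point.
Start: joints at [1.195, 0.628, 0.038, 1.517, -0.027, 0.996, -0.02], TCP at [198.192, -619.062, 222.478] pointing down, gripper open.
Joint ranges: [-3.06, 3.06], [-0.37, 2.12], [-1.25, 1.32], [0.18, 2.47], [-1.1, 4.24], [0.23, 1.98], [-2.94, 2.94]. Speed limits (rad/s): [2.57, 2.57, 3.14, 3.14, 3.14, 3.14, 3.14].

INTERFACE

Orientations are given as a 3x3 rotation matrix whose columns are the frame's x, y, z axes.
In Python, from bench import arm gives the robot as it stands.
- The arm moves only by the tool step_arm, never from a script. Its argument "plan" is a list of rows, each a list of 5 numbers: the closure in counts, from 0 (fully open) to 255 (shut), then the shift along the tool's x, y, z in m, then the turn about the tool's y in degrees. A call has 1 to 20 rows; each row shifts and turns the pose as measured when the row begins, along the tool's axes as they then stand; what a row does not reach is not made up. A row lasts 1/12 s, in which the tool goes at most 41.7 mm and 7.16 degrees, less where a joint would pass 70% of its speed; a pose out of reach is approached as far as the arm can. A call with a gripper value outside its range is refused whole. The fingers move at their own pace and stop on an object; the grip force is fixed at half the most. Time passes only in rows, so rows that do not move let the fingers close. It gives the time, the measured TCP pose, the force and the opening at its end, in the units of the state.
- arm.observe(): the state, without advancing time (a new reading comes with each control period).
- arm.camera(name): name is "scene" or "top" or "wrist"; returns the picture (400x640x3 uint8, red, green, blue); there is no depth.
- arm.get_calibration(name): a dict with "intrinsics" (3x3 intrinsics, pixels), "dist" ([k1, k2, p1, p2, k3] as OpenCV has them; the pictures are not rectified), "pose" (4x4, takes a point from camera to world coordinates). Camera axes: x right, y down, z forward; pixel columns grow to the right and rows downward; lengths in mm; the calibration is good to about 2 mm. A picture is of the moment at which its call begins: read the wrist's pose just before it. get_calibration takes no time and is no camera call; for the wrist camera it gives the pose at the moment of the call.
- arm.finish_job(): hands the job in, once; it reports no verdict.
The state is a dict: "time_s": time; "joint_pos": joint angles; "qvel": joint speeds; "joint_torque": joint torques, N m; "eef_pos": TCP position; "orientation": TCP orientation; "ft_force": force on the tool from outside, world axes, zero at the start; "wrist_torque": the same for the moment, N m; "grip_width": opening from 0.0 (shut) to 1.0 (fully open).
Only numpy, scipy, OpenCV 4.12 (cv2) and the standard library are available. Lean on these libraries where they do the work, as an engineer would, in place of code of your own. Each camera call takes 0.05 s, during which the arm holds its last target. There are 200 camera calls.

## Working session

There is one attempt and no reset: what is moved stays moved. The work goes in short steps, Python scripts to look and compute and a tool call to move; the robot and the scene stay as the last step left them, time stands still between calls to the robot, and variables do not carry over. Pictures are saved under pics/ and viewed, on a budget of 14 in all, crops included, one or two more only if the job needs it, and the job is handed in when it is done.

Besides the shell and the picture viewer there is one more tool, called after "Emit:" by a JSON object that holds its "fn" and its "kwargs". step_arm: Moves the arm, as the interface text tells. Its arguments: {"type":"object","properties":{"plan":{"type":"array"}},"required":["plan"]}

```bash
mkdir -p pics; ls
python3 - <<'E'
from bench import arm
import cv2,numpy as np
np.set_printoptions(precision=3,suppress=True)
for n in ["top","scene"]:
    cv2.imwrite(f"pics/{n}0.png",cv2.cvtColor(arm.camera(n),cv2.COLOR_RGB2BGR))
    c=arm.get_calibration(n);print(n,c["intrinsics"],c["dist"],c["pose"])
s=arm.observe();print(s)
E
```

```text
pics
top [[381.48    0.    319.623]
 [  0.    381.48  198.001]
 [  0.      0.      1.   ]] [-0.094  0.     0.     0.     0.   ] [[  0.008  -0.992   0.124 458.397]
 [ -1.     -0.012  -0.029  31.634]
 [  0.03   -0.124  -0.992 892.291]
 [  0.      0.      0.      1.   ]]
scene [[425.453   0.    317.901]
 [  0.    425.453 191.498]
 [  0.      0.      1.   ]] [-0.117  0.     0.     0.     0.   ] [[  -0.169    0.621   -0.766 1156.956]
 [   0.986    0.112   -0.127  130.172]
 [   0.007   -0.776   -0.631  521.564]
 [   0.       0.       0.       1.   ]]
{'time_s': 0.1, 'joint_pos': array([ 1.195,  0.629,  0.038,  1.518, -0.027,  0.996, -0.02 ]), 'qvel': array([-0.   , -0.001, -0.   , -0.004, -0.001,  0.   , -0.001]), 'joint_torque': array([  0.004, -55.08 ,   1.148, -18.712,  -0.052,   0.019,   0.   ]), 'eef_pos': array([ 198.034, -618.515,  221.687]), 'orientation': array([[ 0.305, -0.001,  0.952],
       [-0.952,  0.002,  0.305],
       [-0.002, -1.   , -0.   ]]), 'ft_force': array([-0.163,  0.531,  0.442]), 'wrist_torque': array([ 0.052, -0.003,  0.004]), 'grip_width': 0.9977523643770366}
```

View pics/top0.png

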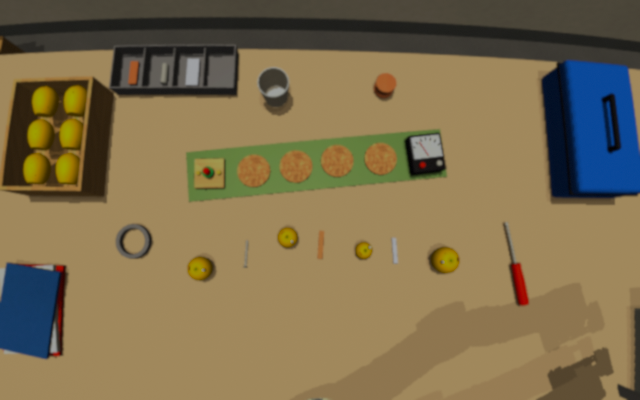

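View pics/scene0.png

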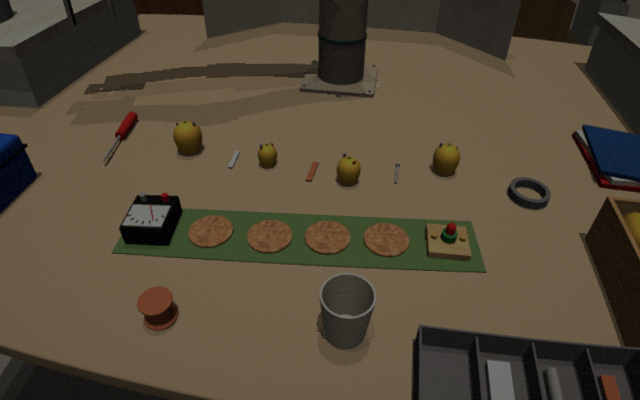

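The top view has +x up and +y left. The lamp is at (208,173) and the meter at (426,153). From the left, the coasters are 1 to 4 at (253,170), (295,166), (337,160) and (380,158). The lemons are C? (200,268), B? (288,237), A (363,250) and D (446,260). So the order is A→1, B→2, C→3, D→4.

```bash
cat > h.py <<'E'
from bench import arm
import cv2,numpy as np
np.set_printoptions(precision=1,suppress=True)
def unproj(c,uv,z):
    uv=np.array(uv,float).reshape(-1,1,2)
    r=cv2.undistortPoints(uv,c["intrinsics"],np.array(c["dist"]))[:,0]
    T=np.array(c["pose"]);d=np.c_[r,np.ones(len(r))]@T[:3,:3].T;o=T[:3,3]
    return o+d*((z-o[2])/d[:,2])[:,None]
def blobs(img,lo,hi,amin=60):
    hsv=cv2.cvtColor(img,cv2.COLOR_RGB2HSV);m=cv2.inRange(hsv,lo,hi)
    m=cv2.morphologyEx(m,cv2.MORPH_CLOSE,np.ones((5,5)))
    n,l,st,ce=cv2.connectedComponentsWithStats(m)
    out=[]
    for i in range(1,n):
        if st[i,4]>amin:
            cs,_=cv2.findContours((l==i).astype(np.uint8),0,2)
            out.append((ce[i],st[i],cv2.minAreaRect(cs[0])))
    return out
E
python3 - <<'E'
from h import *
for n in ["top","scene"]:
    im=cv2.cvtColor(cv2.imread(f"pics/{n}0.png"),cv2.COLOR_BGR2RGB);c=arm.get_calibration(n)
    hsv=cv2.cvtColor(im,cv2.COLOR_RGB2HSV)
    if n=="top": print([hsv[p] for p in [(268,205),(260,450),(170,253),(158,385),(220,260),(150,275)]])
    print(n,"lemon")
    for ce,st,r in blobs(im,(20,200,60),(32,255,255)):
        print(ce,st[2:],np.array(r[1]),unproj(c,ce,30)[0])
    print("coaster")
    for ce,st,r in blobs(im,(5,100,60),(16,200,255),300):
        print(ce,st[2:],unproj(c,ce,7)[0])
E
```

```text
[array([ 23, 255, 131], dtype=uint8), array([ 29, 255, 119], dtype=uint8), array([ 16, 170, 156], dtype=uint8), array([ 18, 162, 161], dtype=uint8), array([ 19, 109, 161], dtype=uint8), array([ 43, 126, 127], dtype=uint8)]
top lemon
[ 54.4 134.5] [  65  100 4305] [ 56.5 104. ] [712.4 646.6  30. ]
[287.2 237.1] [ 20  20 304] [19.1 18.4] [476.6  78.8  30. ]
[363.  250.3] [ 16  17 204] [15.7 15.2] [448.6 -92.1  30. ]
[444.8 259.7] [ 27  26 556] [25. 26.] [ 427.5 -280.6   30. ]
[199.5 268.1] [ 25  23 445] [22. 24.] [405.1 273.8  30. ]
coaster
[384.4  85.2] [ 24  26 481] [ 851.8 -151.8    7. ]
[379.9 158.8] [ 29  30 620] [ 665.2 -137.4    7. ]
[336.6 161. ] [ 29  29 619] [658.1 -33.5   7. ]
[295.6 166.5] [ 29  30 635] [643.3  63.3   7. ]
[253.3 170.7] [ 30  30 637] [631.8 162.8   7. ]
scene lemon
[186.9 138. ] [24 14 75] [ 8.9 24.6] [ 427.9 -282.9   30. ]
[449.3 161.4] [18  6 65] [ 5. 17.] [416.5 278.7  30. ]
[347.8 172. ] [21 10 67] [20.4  8.4] [490.8  78.4  30. ]
coaster
[624.5 219.2] [ 32  64 347] [510.9 618.7   7. ]
[210.2 230.9] [  45   31 1073] [ 672.  -138.6    7. ]
[269.1 235.7] [  45   33 1129] [664.8 -34.9   7. ]
[327.  236.8] [  45   33 1145] [649.9  62.5   7. ]
[385.9 239.2] [  45   33 1154] [638.2 161.7   7. ]
[155.3 305. ] [  43   45 1034] [ 835.3 -163.6    7. ]
[610.3 387.2] [ 20  25 351] [865.7 473.6   7. ]
```

```bash
cat >> h.py <<'E'
def plan(x,y,z,yaw=0,n=None,g=0):
    """rows to TCP (mm) with tool x at yaw deg from world x, y down; printed for copying"""
    s=arm.observe();R=np.array(s["orientation"]);p=np.array(s["eef_pos"]);d=np.array([x,y,z])-p
    a=-(yaw-np.degrees(np.arctan2(R[1,0],R[0,0])));a=-a   # provisional: world yaw change
    a=(a+180)%360-180
    t=-a # tool y points down
    n=n or int(max(np.ceil(np.linalg.norm(d)/30),np.ceil(abs(t)/6),1))
    from scipy.spatial.transform import Rotation as Ro
    rows=[]
    for i in range(n):
        v=R.T@(d/n)/1000
        rows.append([g]+[round(float(k),4) for k in v]+[round(float(t/n),2)])
        R=R@Ro.from_euler('y',t/n,degrees=True).as_matrix()
    print("from",p,"yaw change",a,"rows",n);print(rows)
def st():
    s=arm.observe();R=s["orientation"]
    print("t",round(s["time_s"],2),"p",s["eef_pos"],"yaw %.2f tilt %.4f"%(np.degrees(np.arctan2(R[1,0],R[0,0])),R[2,1]),"f",s["ft_force"],"w %.3f"%s["grip_width"],"q",s["joint_pos"])
E
python3 -c "
from h import *
plan(428,-282,180,0)"
```

```text
from [ 198.  -618.5  221.7] yaw change 72.24856137898968 rows 14
[[0, -0.0179, 0.003, 0.023, -5.16], [0, -0.0157, 0.003, 0.0245, -5.16], [0, -0.0135, 0.003, 0.0258, -5.16], [0, -0.0111, 0.003, 0.0269, -5.16], [0, -0.0086, 0.003, 0.0278, -5.16], [0, -0.0061, 0.003, 0.0285, -5.16], [0, -0.0035, 0.003, 0.0289, -5.16], [0, -0.0009, 0.003, 0.0291, -5.16], [0, 0.0017, 0.003, 0.0291, -5.16], [0, 0.0043, 0.003, 0.0288, -5.16], [0, 0.0069, 0.003, 0.0283, -5.16], [0, 0.0094, 0.003, 0.0275, -5.16], [0, 0.0119, 0.003, 0.0266, -5.16], [0, 0.0142, 0.003, 0.0254, -5.16]]
```

Emit:
{"fn": "step_arm", "kwargs": {"plan": [[0,-0.018,0.003,0.023,-5.2],[0,-0.016,0.003,0.0245,-5.2],[0,-0.0135,0.003,0.026,-5.2],[0,-0.011,0.003,0.027,-5.2],[0,-0.0085,0.003,0.028,-5.2],[0,-0.006,0.003,0.0285,-5.2],[0,-0.0035,0.003,0.029,-5.2],[0,-0.001,0.003,0.029,-5.2],[0,0.0015,0.003,0.029,-5.2],[0,0.0045,0.003,0.029,-5.2],[0,0.007,0.003,0.028,-5.2],[0,0.0095,0.003,0.0275,-5.2],[0,0.012,0.003,0.0265,-5.2],[0,0.014,0.003,0.0255,-5.2]]}}

```text
time_s: 1.27
eef_pos: [419.7, -266.1, 172.2]
orientation: [[0.998, -0.009, -0.056], [0.056, 0.001, 0.998], [-0.009, -1.0, 0.002]]
ft_force: [1.0, -0.4, -0.2]
grip_width: 0.998
```

Run:
```python
from h import *
st()
c=arm.get_calibration("wrist");im=arm.camera("wrist")
cv2.imwrite("pics/w1.png",cv2.cvtColor(im,cv2.COLOR_RGB2BGR));print(c)
for ce,s,r in blobs(im,(20,200,40),(34,255,255)): print(ce,s[2:],np.array(r[1]),unproj(c,ce,36)[0])
plan(428,-282,180)
```

```text
t 1.27 p [ 419.7 -266.1  172.2] yaw 3.19 tilt -1.0000 f [ 1.  -0.4 -0.2] w 0.998 q [ 0.7  0.5 -0.3  2.   0.2  0.7  0.3]
{'intrinsics': array([[336.9,   0. , 317.8],
       [  0. , 336.9, 200.8],
       [  0. ,   0. ,   1. ]]), 'dist': array([-0.,  0.,  0.,  0.,  0.]), 'pose': array([[   1. ,    0.1,    0. ,  416.7],
       [   0.1,   -1. ,   -0.3, -187.2],
       [  -0. ,    0.3,   -1. ,  335.3],
       [   0. ,    0. ,    0. ,    1. ]])}
[367.4   8.4] [ 45  21 659] [20. 44.] [ 449.5 -107.3   36. ]
[331.  209.5] [  64   66 3220] [65. 63.] [ 431.2 -278.2   36. ]
[114.4 341.7] [ 35  65 839] [30.1 65.7] [ 207.  -441.7   36. ]
[521.  340.7] [ 36  65 839] [65.5 30.4] [ 643.8 -412.8   36. ]
[574.5 393.9] [ 143   14 1148] [ 13. 142.] [ 726.8 -484.1   36. ]
from [ 423.4 -259.3  172. ] yaw change -3.9126049839541395 rows 1
[[0, 0.003, -0.0082, -0.0229, 3.91]]
```

View pics/w1.png

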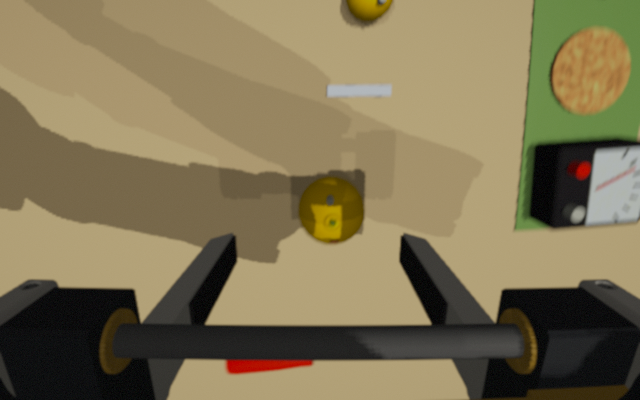

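The wrist view shows lemon D at (331,210), midway between the open fingers, and coaster 4 at (592,70). I'll measure D again now the arm is still, along with coaster 4.

Run:
```python
from h import *
st()
c=arm.get_calibration("wrist");im=arm.camera("wrist")
for ce,s,r in blobs(im,(20,200,40),(34,255,255),2000): print(ce,s[2:],np.array(r[1]),unproj(c,ce,36)[0])
for ce,s,r in blobs(im,(5,120,100),(19,200,255),800): print("co",ce,s,unproj(c,ce,7)[0])
st()
plan(431,-278,180)
```

```text
t 1.32 p [ 423.4 -259.3  172. ] yaw 3.91 tilt -1.0000 f [ 2.3  4.9 -0.4] w 1.003 q [ 0.7  0.5 -0.3  2.   0.2  0.7  0.3]
[324.9 218.6] [  65   66 3251] [64.3 64.3] [ 430.3 -279.8   36. ]
co [583.3  85.1] [ 546   45   77   82 4616] [ 667.4 -139.4    7. ]
t 1.37 p [ 421.9 -262.   172.2] yaw 3.52 tilt -1.0000 f [0.2 0.3 0.9] w 1.000 q [ 0.7  0.5 -0.3  2.   0.2  0.7  0.3]
from [ 421.9 -262.   172.2] yaw change -3.520814157938304 rows 1
[[0, 0.008, -0.008, -0.0164, 3.52]]
```

Emit:
{"fn": "step_arm", "kwargs": {"plan": [[0,0.004,0,-0.009,1.8],[0,0.004,0,-0.009,1.8],[0,0,0,0,0],[0,0,0,0,0],[0,0,0.02,0,0],[0,0,0.02,0,0],[0,0,0.02,0,0],[0,0,0,0,0]]}}

```text
time_s: 2.03
eef_pos: [428.9, -290.2, 110.9]
orientation: [[1.0, -0.007, 0.024], [-0.024, -0.002, 1.0], [-0.007, -1.0, -0.002]]
ft_force: [-0.0, -1.1, 0.1]
grip_width: 0.997
```

Run:
```python
from h import *
c=arm.get_calibration("wrist");im=arm.camera("wrist")
for ce,s,r in blobs(im,(20,200,40),(34,255,255),2000): print(ce,s,np.array(r[1]),unproj(c,ce,36)[0])
st()
plan(430,-279.5,34)
```

```text
[320.4 204.1] [ 279  162   83   85 5356] [84. 82.] [ 430.3 -280.2   36. ]
t 2.08 p [ 429.7 -290.7  112.3] yaw -1.39 tilt -1.0000 f [ 0.  -0.5  0.6] w 0.998 q [ 0.7  0.6 -0.3  2.   0.3  0.6  0.2]
from [ 429.7 -290.7  112.3] yaw change 1.3921147765537967 rows 3
[[0, 0.0002, 0.0261, 0.0038, -0.46], [0, 0.0002, 0.0261, 0.0038, -0.46], [0, 0.0002, 0.0261, 0.0038, -0.46]]
```

Emit:
{"fn": "step_arm", "kwargs": {"plan": [[0,0.0005,0,0.005,-0.7],[0,0,0,0.004,0],[0,0,0,0,0],[0,0,0.018,0,0],[0,0,0.018,0,0],[0,0,0.015,0,0],[0,0,0.01,0,0],[0,0,0.007,0,0],[0,0,0,0,0],[0,0,0,0,0]]}}

```text
time_s: 2.92
eef_pos: [436.5, -285.0, 50.8]
orientation: [[1.0, 0.009, 0.013], [-0.013, -0.012, 1.0], [0.009, -1.0, -0.012]]
ft_force: [0.3, 0.1, 1.1]
grip_width: 0.996
```

Run:
```python
from h import *
st()
c=arm.get_calibration("wrist");im=arm.camera("wrist")
for ce,s,r in blobs(im,(20,200,40),(34,255,255),2000): print(ce,s,np.array(r[1]),unproj(c,ce,36)[0])
```

```text
t 2.92 p [ 436.5 -285.    50.8] yaw -0.73 tilt -0.9999 f [0.3 0.1 1.1] w 0.996 q [ 0.7  0.7 -0.2  2.   0.3  0.4  0.2]
[306.7 243.6] [ 252  187  109  113 9410] [112. 108.] [ 430.2 -280.9   36. ]
```

Emit:
{"fn": "step_arm", "kwargs": {"plan": [[0,-0.003,0.003,0.002,0],[0,-0.003,0.004,0.002,0],[0,0,0.004,0,0],[0,0,0.004,0,0],[0,0,0,0,0],[0,0,0,0,0]]}}

```text
time_s: 3.47
eef_pos: [431.2, -281.5, 36.5]
orientation: [[1.0, 0.013, 0.013], [-0.013, -0.014, 1.0], [0.013, -1.0, -0.014]]
ft_force: [0.1, 0.0, 0.4]
grip_width: 1.0
```

Emit:
{"fn": "step_arm", "kwargs": {"plan": [[255,-0.0005,0.001,0,0],[255,0,0,0,0],[255,0,0,0,0],[255,0,0,0,0],[255,0,0,0,0],[255,0,0,0,0]]}}

```text
time_s: 3.97
eef_pos: [430.9, -281.7, 35.5]
orientation: [[1.0, 0.013, 0.013], [-0.013, -0.014, 1.0], [0.013, -1.0, -0.014]]
ft_force: [-1.1, 0.2, -1.4]
grip_width: 0.64
```

Emit:
{"fn": "step_arm", "kwargs": {"plan": [[255,0,-0.005,0,0],[255,0,-0.012,0,0],[255,0,-0.02,0,0],[255,0,-0.02,0,0],[255,0,-0.015,0,0],[255,0,0,0,0],[255,0,0,0,0]]}}

```text
time_s: 4.55
eef_pos: [428.1, -279.6, 110.1]
orientation: [[1.0, 0.009, 0.013], [-0.013, -0.012, 1.0], [0.009, -1.0, -0.012]]
ft_force: [-0.6, -0.8, -1.3]
grip_width: 0.639
```

Run:
```python
from h import *
st()
plan(660,-140,115,g=255,n=16)
```

```text
t 4.55 p [ 428.1 -279.6  110.1] yaw -0.74 tilt -0.9999 f [-0.6 -0.8 -1.3] w 0.639 q [ 0.7  0.6 -0.3  2.   0.3  0.5  0.2]
from [ 428.1 -279.6  110.1] yaw change 0.7400114644630378 rows 16
[[255, 0.0144, -0.0003, 0.0089, -0.05], [255, 0.0144, -0.0003, 0.0089, -0.05], [255, 0.0144, -0.0003, 0.0089, -0.05], [255, 0.0144, -0.0003, 0.0089, -0.05], [255, 0.0144, -0.0003, 0.0089, -0.05], [255, 0.0144, -0.0003, 0.0088, -0.05], [255, 0.0144, -0.0003, 0.0088, -0.05], [255, 0.0144, -0.0003, 0.0088, -0.05], [255, 0.0144, -0.0003, 0.0088, -0.05], [255, 0.0144, -0.0003, 0.0088, -0.05], [255, 0.0145, -0.0003, 0.0088, -0.05], [255, 0.0145, -0.0003, 0.0088, -0.05], [255, 0.0145, -0.0003, 0.0088, -0.05], [255, 0.0145, -0.0003, 0.0088, -0.05], [255, 0.0145, -0.0003, 0.0087, -0.05], [255, 0.0145, -0.0003, 0.0087, -0.05]]
```

Emit:
{"fn": "step_arm", "kwargs": {"plan": [[255,0.008,0,0.005,0],[255,0.015,0,0.009,0],[255,0.015,0,0.009,0],[255,0.015,0,0.009,0],[255,0.015,0,0.009,0],[255,0.015,0,0.009,0],[255,0.015,0,0.009,0],[255,0.015,0,0.009,0],[255,0.015,0,0.009,0],[255,0.015,0,0.009,0],[255,0.015,0,0.009,0],[255,0.015,0,0.009,0],[255,0.015,0,0.009,0],[255,0.015,0,0.009,0],[255,0.01,0,0.006,0],[255,0.005,0,0.003,0],[255,0,0,0,0],[255,0,0,0,0]]}}

```text
time_s: 6.05
eef_pos: [653.0, -129.1, 82.5]
orientation: [[1.0, -0.023, 0.007], [-0.007, 0.001, 1.0], [-0.023, -1.0, 0.001]]
ft_force: [-0.2, -0.7, -2.0]
grip_width: 0.637
```

Run:
```python
from h import *
st();print(arm.observe()["orientation"]*100)
c=arm.get_calibration("wrist");im=arm.camera("wrist")
cv2.imwrite("pics/w2.png",cv2.cvtColor(im,cv2.COLOR_RGB2BGR))
for ce,s,r in blobs(im,(5,120,60),(19,200,255),800): print("co",ce,s,unproj(c,ce,7)[0])
```

```text
t 6.05 p [ 653.  -129.1   82.5] yaw -0.40 tilt -0.9997 f [-0.2 -0.7 -2. ] w 0.637 q [ 0.3  0.8 -0.2  1.6  0.2  0.8 -0.1]
[[ 100.    -2.3    0.7]
 [  -0.7    0.1  100. ]
 [  -2.3 -100.     0.1]]
co [48.8 35.8] [   4   26   90   20 1652] [467.2   1.1   7. ]
co [331.  84.] [ 277   27  114  115 8592] [660.5 -35.    7. ]
co [358.1 203.1] [ 302  180   92   58 2344] [ 680.7 -118.4    7. ]
co [589.2 248.1] [ 538  211  102   75 5435] [ 861.7 -155.     7. ]
```

View pics/w2.png

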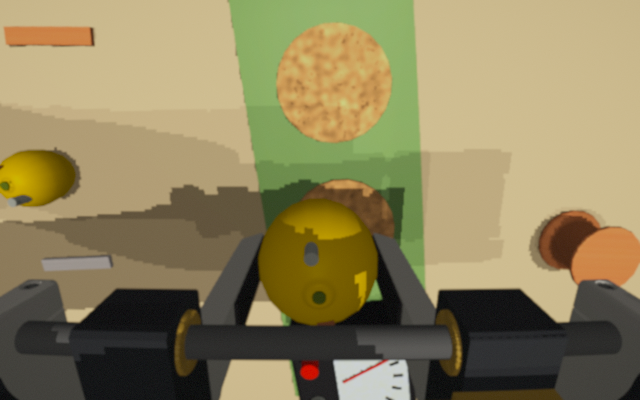

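The wrist view shows D held upright above coaster 4, whose far rim shows at (340,190), with the meter behind it at (370,370). Next I'll centre it and lower it.

Emit:
{"fn": "step_arm", "kwargs": {"plan": [[255,0.007,0,-0.005,0],[255,0.007,0,-0.005,0],[255,0,0,0,0],[255,0,0.008,0,0],[255,0,0.008,0,0],[255,0,0.005,0,0],[255,0,0,0,0],[255,0,0,0,0]]}}

```text
time_s: 6.77
eef_pos: [664.1, -145.5, 58.2]
orientation: [[1.0, -0.027, 0.013], [-0.013, -0.001, 1.0], [-0.027, -1.0, -0.001]]
ft_force: [0.3, -0.4, -1.4]
grip_width: 0.634
```

Emit:
{"fn": "step_arm", "kwargs": {"plan": [[255,0.003,0.003,0.003,0],[255,0.001,0.003,0.002,0],[255,0,0.002,0,0],[255,0,0,0,0],[255,0,0,0,0]]}}

```text
time_s: 7.18
eef_pos: [668.3, -138.9, 49.2]
orientation: [[1.0, -0.027, 0.012], [-0.012, -0.0, 1.0], [-0.027, -1.0, -0.001]]
ft_force: [-0.2, -0.6, -1.6]
grip_width: 0.638
```

Emit:
{"fn": "step_arm", "kwargs": {"plan": [[255,0,0.002,0,0],[255,0,0.002,0,0],[255,0,0.001,0,0],[255,0,0,0,0]]}}

```text
time_s: 7.52
eef_pos: [668.5, -138.8, 44.2]
orientation: [[1.0, -0.026, 0.012], [-0.012, -0.0, 1.0], [-0.026, -1.0, -0.001]]
ft_force: [0.0, 0.3, -2.3]
grip_width: 0.637
```

Emit:
{"fn": "step_arm", "kwargs": {"plan": [[255,0,0.001,0,0],[255,0,0.001,0,0],[255,0,0,0,0]]}}

```text
time_s: 7.77
eef_pos: [668.6, -138.9, 43.3]
orientation: [[1.0, -0.026, 0.012], [-0.012, -0.001, 1.0], [-0.026, -1.0, -0.001]]
ft_force: [-0.1, 0.7, -1.6]
grip_width: 0.639
```

Emit:
{"fn": "step_arm", "kwargs": {"plan": [[255,0,0.0015,0,0],[255,0,0,0,0],[80,0,0,0,0],[60,0,0,0,0],[20,0,0,0,0],[0,0,0,0,0],[0,0,0,0,0],[0,0,0,0,0]]}}

```text
time_s: 8.43
eef_pos: [669.9, -139.3, 43.4]
orientation: [[1.0, -0.023, 0.012], [-0.012, -0.001, 1.0], [-0.023, -1.0, -0.001]]
ft_force: [0.1, 0.6, 0.9]
grip_width: 0.984
```

Run:
```python
from h import *
st()
c=arm.get_calibration("wrist");im=arm.camera("wrist")
cv2.imwrite("pics/w3.png",cv2.cvtColor(im,cv2.COLOR_RGB2BGR))
for ce,s,r in blobs(im,(20,200,40),(34,255,255),2000): print(ce,s,np.array(r[1]),unproj(c,ce,43)[0])
```

```text
t 8.43 p [ 669.9 -139.3   43.4] yaw -0.71 tilt -0.9997 f [0.1 0.6 0.9] w 0.984 q [ 0.3  0.9 -0.2  1.5  0.3  0.8 -0.1]
[313.9 259.5] [  255   197   118   126 11217] [125. 117.] [ 667.7 -138.2   43. ]
```

View pics/w3.png

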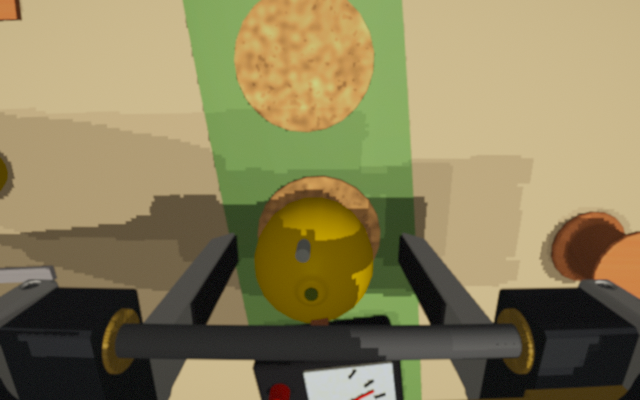

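D stands on coaster 4, centred, and is free of both fingers, with the lemon at (314,260). Next is A.

Emit:
{"fn": "step_arm", "kwargs": {"plan": [[0,-0.0005,-0.008,0,0],[0,0,-0.015,0,0],[0,0,-0.025,0,0],[0,0,-0.025,0,0],[0,0,-0.025,0,0],[0,0,-0.01,0,0],[0,0,0,0,0]]}}

```text
time_s: 9.07
eef_pos: [670.7, -138.8, 156.4]
orientation: [[1.0, -0.026, 0.012], [-0.012, -0.0, 1.0], [-0.026, -1.0, -0.001]]
ft_force: [0.3, 0.2, 0.1]
grip_width: 0.995
```

Run:
```python
from h import *
st()
plan(455,-96,150,n=12)
```

```text
t 9.07 p [ 670.7 -138.8  156.4] yaw -0.68 tilt -0.9997 f [0.3 0.2 0.1] w 0.995 q [ 0.3  0.8 -0.3  1.4  0.2  1.  -0. ]
from [ 670.7 -138.8  156.4] yaw change 0.6844162158583345 rows 12
[[0, -0.018, 0.001, 0.0034, -0.06], [0, -0.018, 0.001, 0.0034, -0.06], [0, -0.018, 0.001, 0.0034, -0.06], [0, -0.018, 0.001, 0.0034, -0.06], [0, -0.018, 0.001, 0.0034, -0.06], [0, -0.018, 0.001, 0.0034, -0.06], [0, -0.018, 0.001, 0.0035, -0.06], [0, -0.018, 0.001, 0.0035, -0.06], [0, -0.018, 0.001, 0.0035, -0.06], [0, -0.018, 0.001, 0.0035, -0.06], [0, -0.018, 0.001, 0.0035, -0.06], [0, -0.018, 0.001, 0.0035, -0.06]]
```

Emit:
{"fn": "step_arm", "kwargs": {"plan": [[0,-0.01,0,0.002,0],[0,-0.018,0.001,0.0035,0],[0,-0.018,0.001,0.0035,0],[0,-0.018,0.001,0.0035,0],[0,-0.018,0.001,0.0035,0],[0,-0.018,0.001,0.0035,0],[0,-0.018,0.001,0.0035,0],[0,-0.018,0.001,0.0035,0],[0,-0.018,0.001,0.0035,0],[0,-0.018,0.001,0.0035,0],[0,-0.018,0.001,0.0035,0],[0,-0.014,0.001,0.0035,0],[0,-0.007,0.001,0.001,0],[0,0,0,0,0],[0,0,0,0,0]]}}

```text
time_s: 10.32
eef_pos: [441.0, -92.0, 138.1]
orientation: [[0.999, -0.043, 0.012], [-0.012, 0.003, 1.0], [-0.043, -0.999, 0.002]]
ft_force: [0.6, -0.6, 0.6]
grip_width: 1.003
```

Run:
```python
from h import *
st();print(arm.observe()["orientation"]*100)
c=arm.get_calibration("wrist");im=arm.camera("wrist")
for ce,s,r in blobs(im,(20,200,40),(34,255,255),900): print(ce,s,np.array(r[1]),unproj(c,ce,24)[0])
```

```text
t 10.32 p [441.  -92.  138.1] yaw -0.70 tilt -0.9991 f [ 0.6 -0.6  0.6] w 1.003 q [ 0.3  0.5 -0.3  2.1  0.2  0.6 -0.1]
[[ 99.9  -4.3   1.2]
 [ -1.2   0.3 100. ]
 [ -4.3 -99.9   0.2]]
[336.  205.8] [ 314  183   46   48 1645] [46.  45.3] [451.4 -94.6  24. ]
[592.9 255. ] [ 546  222   94   71 4797] [96.  66.1] [ 681.3 -140.5   24. ]
[576.9 394. ] [ 510  386  118   14 1050] [ 13. 117.] [ 701.3 -297.5   24. ]
```

Emit:
{"fn": "step_arm", "kwargs": {"plan": [[0,0.005,0,-0.001,0],[0,0.005,0.01,-0.001,0],[0,0.002,0.018,0,0],[0,0.001,0.018,0,0],[0,0.001,0.015,0,0],[0,0,0.009,0,0],[0,0,0.004,0,0],[0,0,0,0,0],[0,0,0,0,0]]}}

```text
time_s: 11.12
eef_pos: [464.9, -96.0, 55.7]
orientation: [[0.999, -0.032, 0.014], [-0.014, 0.003, 1.0], [-0.032, -0.999, 0.002]]
ft_force: [-0.4, 0.2, -0.2]
grip_width: 0.998
```

Run:
```python
from h import *
st();print(arm.observe()["orientation"]*100)
c=arm.get_calibration("wrist");im=arm.camera("wrist")
for ce,s,r in blobs(im,(20,200,40),(34,255,255),900)[:1]: print(ce,s,np.array(r[1]),unproj(c,ce,24)[0])
plan(451.5,-95,25)
```

```text
t 11.12 p [464.9 -96.   55.7] yaw -0.80 tilt -0.9995 f [-0.4  0.2 -0.2] w 0.998 q [ 0.3  0.7 -0.2  2.1  0.3  0.4 -0.2]
[[ 99.9  -3.2   1.4]
 [ -1.4   0.3 100. ]
 [ -3.2 -99.9   0.2]]
[297.5 237.4] [ 266  205   64   67 3249] [66. 63.] [451.1 -94.7  24. ]
from [465.  -96.   55.9] yaw change 0.8000835174553629 rows 2
[[0, -0.0063, 0.0156, 0.0004, -0.4], [0, -0.0063, 0.0156, 0.0004, -0.4]]
```

Emit:
{"fn": "step_arm", "kwargs": {"plan": [[0,-0.006,0,0,0],[0,-0.005,0.003,0.0005,0],[0,-0.002,0.006,0,0],[0,-0.001,0.006,0,0],[0,-0.001,0.006,0,0],[0,0,0.004,0,0],[0,0,0.002,0,0],[0,0,0,0,0],[0,0,0,0,0]]}}

```text
time_s: 11.92
eef_pos: [448.9, -95.5, 28.3]
orientation: [[1.0, -0.028, 0.014], [-0.014, 0.002, 1.0], [-0.028, -1.0, 0.002]]
ft_force: [0.1, 0.6, -0.1]
grip_width: 0.997
```

Close: x +2, z −3, then grip.

Emit:
{"fn": "step_arm", "kwargs": {"plan": [[0,0.0015,0.002,0.0005,0],[0,0,0.001,0,0],[255,0,0,0,0],[255,0,0,0,0],[255,0,0,0,0],[255,0,0,0,0],[255,0,0,0,0],[255,0,0,0,0],[255,0,0,0,0]]}}

```text
time_s: 12.67
eef_pos: [451.7, -95.1, 25.6]
orientation: [[1.0, -0.026, 0.014], [-0.014, 0.002, 1.0], [-0.026, -1.0, 0.002]]
ft_force: [-0.4, -0.1, 0.7]
grip_width: 0.538
```

Run:
```python
from h import *
st()
plan(634,162,90,g=255,n=20)
```

```text
t 12.67 p [451.7 -95.1  25.6] yaw -0.83 tilt -0.9997 f [-0.4 -0.1  0.7] w 0.538 q [ 0.2  0.7 -0.1  2.2  0.3  0.3 -0.2]
from [451.7 -95.1  25.6] yaw change 0.8261117747366882 rows 20
[[255, 0.0088, -0.0034, 0.013, -0.04], [255, 0.0089, -0.0034, 0.013, -0.04], [255, 0.0089, -0.0034, 0.013, -0.04], [255, 0.0089, -0.0034, 0.013, -0.04], [255, 0.0089, -0.0034, 0.013, -0.04], [255, 0.0089, -0.0034, 0.013, -0.04], [255, 0.0089, -0.0034, 0.013, -0.04], [255, 0.0089, -0.0034, 0.0129, -0.04], [255, 0.0089, -0.0034, 0.0129, -0.04], [255, 0.0089, -0.0034, 0.0129, -0.04], [255, 0.0089, -0.0034, 0.0129, -0.04], [255, 0.0089, -0.0034, 0.0129, -0.04], [255, 0.009, -0.0034, 0.0129, -0.04], [255, 0.009, -0.0034, 0.0129, -0.04], [255, 0.009, -0.0034, 0.0129, -0.04], [255, 0.009, -0.0034, 0.0129, -0.04], [255, 0.009, -0.0034, 0.0129, -0.04], [255, 0.009, -0.0034, 0.0129, -0.04], [255, 0.009, -0.0034, 0.0129, -0.04], [255, 0.009, -0.0034, 0.0129, -0.04]]
```

Emit:
{"fn": "step_arm", "kwargs": {"plan": [[255,0,0,0,0],[255,0,0,0,0],[255,0,0,0,0],[255,0,0,0,0]]}}

```text
time_s: 13.0
eef_pos: [451.7, -95.0, 25.6]
orientation: [[1.0, -0.025, 0.014], [-0.014, 0.002, 1.0], [-0.025, -1.0, 0.002]]
ft_force: [0.8, -0.6, -0.7]
grip_width: 0.41
```

Emit:
{"fn": "step_arm", "kwargs": {"plan": [[255,0,-0.005,0,0],[255,0,-0.012,0,0],[255,0,-0.018,0,0],[255,0.003,-0.018,0.004,0],[255,0.006,-0.015,0.008,0],[255,0.01,-0.003,0.014,0],[255,0.01,-0.001,0.014,0],[255,0.01,-0.001,0.014,0],[255,0.01,-0.001,0.014,0],[255,0.01,-0.001,0.014,0],[255,0.01,-0.001,0.014,0],[255,0.01,-0.001,0.014,0],[255,0.01,-0.001,0.014,0],[255,0.01,-0.001,0.014,0],[255,0.01,-0.001,0.014,0],[255,0.01,-0.001,0.014,0],[255,0.01,-0.001,0.014,0],[255,0.006,-0.001,0.01,0],[255,0.003,0,0.005,0],[255,0,0,0,0]]}}

```text
time_s: 14.67
eef_pos: [596.5, 105.3, 113.9]
orientation: [[0.999, -0.031, 0.018], [-0.018, 0.002, 1.0], [-0.031, -1.0, 0.002]]
ft_force: [0.2, 0.1, -1.0]
grip_width: 0.408
```

Run:
```python
from h import *
st()
c=arm.get_calibration("wrist");im=arm.camera("wrist")
for ce,s,r in blobs(im,(5,120,60),(19,200,255),800): print("co",ce,s,unproj(c,ce,7)[0])
cv2.imwrite("pics/w4.png",cv2.cvtColor(im,cv2.COLOR_RGB2BGR))
plan(634,162,70,g=255)
```

```text
t 14.67 p [596.5 105.3 113.9] yaw -1.06 tilt -0.9995 f [ 0.2  0.1 -1. ] w 0.408 q [-0.1  0.7 -0.2  1.7  0.2  0.8 -0.4]
co [369.  136.3] [ 322   88   97   97 6721] [634.3 161.5   7. ]
co [392.1 239.8] [ 343  209   83   79 3285] [656.   73.8   7. ]
from [596.1 104.5 113.8] yaw change 1.0833451477157325 rows 3
[[255, 0.0127, 0.0142, 0.0194, -0.36], [255, 0.0129, 0.0142, 0.0193, -0.36], [255, 0.013, 0.0142, 0.0192, -0.36]]
```

View pics/w4.png

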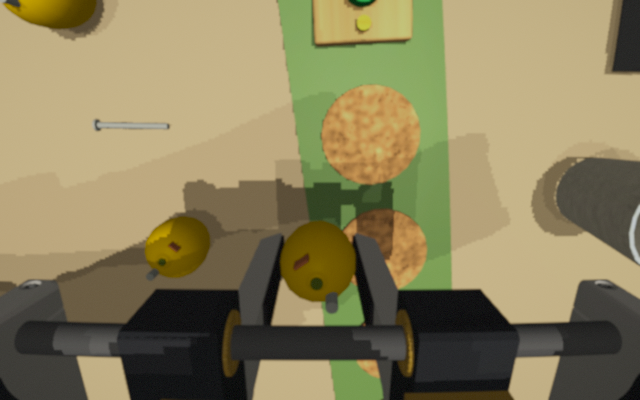

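A is held, and coaster 1 shows whole at (371,135), which works out to (634,161.5). That agrees with the top view.

Emit:
{"fn": "step_arm", "kwargs": {"plan": [[255,0.006,0.004,0.01,0],[255,0.01,0.01,0.014,0],[255,0.009,0.012,0.014,0],[255,0.006,0.012,0.009,-0.5],[255,0.003,0.007,0.004,-0.5],[255,0,0,0,0],[255,0,0,0,0]]}}

```text
time_s: 15.3
eef_pos: [629.4, 151.1, 64.6]
orientation: [[0.999, -0.035, 0.008], [-0.008, -0.003, 1.0], [-0.035, -0.999, -0.004]]
ft_force: [-0.0, -0.1, 0.1]
grip_width: 0.412
```

Emit:
{"fn": "step_arm", "kwargs": {"plan": [[255,0.003,0.003,0.005,0],[255,0.002,0.006,0.004,0],[255,0,0.007,0.001,0],[255,0,0.004,0,0],[255,0,0.002,0,0],[255,0,0,0,0],[255,0,0,0,0]]}}

```text
time_s: 15.88
eef_pos: [633.9, 158.5, 41.7]
orientation: [[0.999, -0.035, 0.012], [-0.012, -0.005, 1.0], [-0.035, -0.999, -0.005]]
ft_force: [0.5, -0.5, -0.7]
grip_width: 0.412
```

Emit:
{"fn": "step_arm", "kwargs": {"plan": [[255,0.001,0.003,0.002,0],[255,0,0.003,0.001,0],[255,0,0.001,0,0],[255,0,0.001,0,0],[255,0,0,0,0]]}}

```text
time_s: 16.3
eef_pos: [635.1, 161.5, 33.5]
orientation: [[0.999, -0.034, 0.012], [-0.012, -0.005, 1.0], [-0.034, -0.999, -0.005]]
ft_force: [0.2, -0.4, 0.7]
grip_width: 0.409
```

Emit:
{"fn": "step_arm", "kwargs": {"plan": [[255,-0.0005,0.001,0,0],[255,0,0,0,0],[130,0,0,0,0],[110,0,0,0,0],[60,0,0,0,0],[0,0,0,0,0],[0,0,0,0,0],[0,0,0,0,0],[0,0,0,0,0]]}}

```text
time_s: 17.05
eef_pos: [635.1, 161.6, 33.1]
orientation: [[0.999, -0.033, 0.012], [-0.013, -0.005, 1.0], [-0.033, -0.999, -0.005]]
ft_force: [-0.1, -0.5, 0.5]
grip_width: 0.873
```

Run:
```python
from h import *
st()
c=arm.get_calibration("wrist");im=arm.camera("wrist")
cv2.imwrite("pics/w5.png",cv2.cvtColor(im,cv2.COLOR_RGB2BGR))
for ce,s,r in blobs(im,(20,200,40),(34,255,255),1000): print(ce,s,np.array(r[1]),unproj(c,ce,31)[0])
```

```text
t 17.05 p [635.1 161.6  33.1] yaw -0.72 tilt -0.9995 f [-0.1 -0.5  0.5] w 0.873 q [-0.2  0.9 -0.2  1.6  0.2  0.7 -0.5]
[317.1 260.4] [ 279  220   76   82 4605] [79.  76.1] [634.4 161.3  31. ]
```

View pics/w5.png

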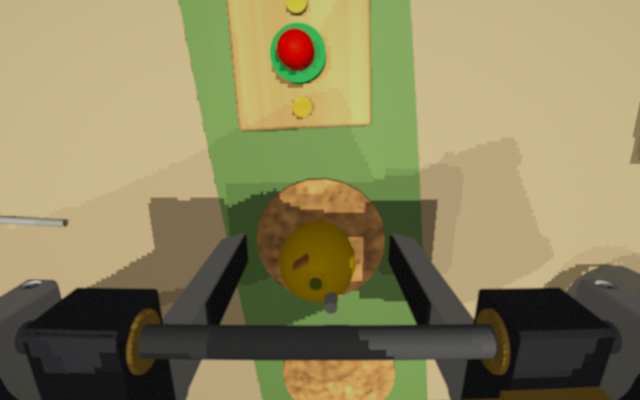

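A stands free on coaster 1, at (318,260). On to B, at about (478,79).

Emit:
{"fn": "step_arm", "kwargs": {"plan": [[0,0,-0.008,0,0],[0,0,-0.015,0,0],[0,0,-0.025,0,0],[0,0,-0.025,0,0],[0,-0.004,-0.02,-0.002,0],[0,-0.012,-0.005,-0.006,0],[0,-0.015,0,-0.008,0],[0,-0.015,0,-0.008,0],[0,-0.015,0,-0.008,0],[0,-0.015,0,-0.008,0],[0,-0.015,0,-0.008,0],[0,-0.015,0,-0.008,0],[0,-0.015,0,-0.008,0],[0,-0.015,0,-0.008,0],[0,-0.01,0,-0.005,0],[0,-0.005,0,-0.002,0],[0,0,0,0,0],[0,0,0,0,0]]}}

```text
time_s: 18.6
eef_pos: [482.9, 83.1, 151.3]
orientation: [[1.0, -0.02, 0.012], [-0.012, -0.002, 1.0], [-0.02, -1.0, -0.002]]
ft_force: [1.1, -0.5, -0.1]
grip_width: 0.999
```

Run:
```python
from h import *
st();print(arm.observe()["orientation"]*100)
c=arm.get_calibration("wrist");im=arm.camera("wrist")
for ce,s,r in blobs(im,(20,200,40),(34,255,255),900): print(ce,s,np.array(r[1]),unproj(c,ce,28)[0])
plan(478,79,60)
```

```text
t 18.6 p [482.9  83.1 151.3] yaw -0.67 tilt -0.9998 f [ 1.1 -0.5 -0.1] w 0.999 q [-0.1  0.5 -0.2  2.   0.2  0.7 -0.4]
[[ 100.    -2.     1.2]
 [  -1.2   -0.2  100. ]
 [  -2.  -100.    -0.2]]
[506.6 105.8] [ 477   82   60   49 2254] [48. 59.] [636.6 162.3  28. ]
[317.1 205.5] [ 291  179   52   54 2160] [53. 51.] [479.5  77.6  28. ]
[574.4 394. ] [ 495  386  132   14 1110] [ 13. 131.] [ 758.5 -139.6   28. ]
from [483.1  83.3 151.2] yaw change 0.6652245246629889 rows 4
[[0, -0.0008, 0.0228, -0.001, -0.17], [0, -0.0008, 0.0228, -0.001, -0.17], [0, -0.0008, 0.0228, -0.001, -0.17], [0, -0.0008, 0.0228, -0.001, -0.17]]
```

Emit:
{"fn": "step_arm", "kwargs": {"plan": [[0,-0.003,0.005,-0.003,0],[0,-0.002,0.015,-0.0015,0],[0,-0.002,0.02,0,0],[0,-0.002,0.02,0,0],[0,-0.001,0.015,0,0],[0,-0.001,0.009,0,0],[0,0,0.004,0,0],[0,0,0,0,0],[0,0,0,0,0]]}}

```text
time_s: 19.4
eef_pos: [476.0, 81.4, 57.9]
orientation: [[1.0, -0.013, 0.009], [-0.009, 0.001, 1.0], [-0.013, -1.0, 0.001]]
ft_force: [0.2, 0.1, 1.2]
grip_width: 1.004
```

Run:
```python
from h import *
st()
c=arm.get_calibration("wrist");im=arm.camera("wrist")
for ce,s,r in blobs(im,(20,200,40),(34,255,255),2000): print(ce,s,np.array(r[1]),unproj(c,ce,28)[0])
plan(479.5,77.6,28)
```

```text
t 19.4 p [476.   81.4  57.9] yaw -0.53 tilt -0.9999 f [0.2 0.1 1.2] w 1.004 q [-0.1  0.7 -0.2  2.1  0.3  0.4 -0.5]
[599.3 105.2] [ 553   69   87   72 5127] [71. 86.] [635.7 161.9  28. ]
[324.4 246.5] [ 286  207   77   80 4644] [79.4 75.3] [479.5  77.2  28. ]
from [476.2  81.5  58.2] yaw change 0.5330257713787887 rows 2
[[0, 0.0018, 0.0151, -0.0019, -0.27], [0, 0.0018, 0.0151, -0.0019, -0.27]]
```

Emit:
{"fn": "step_arm", "kwargs": {"plan": [[0,0.0015,0.005,-0.002,0],[0,0.001,0.007,-0.0015,0],[0,0,0.007,-0.0005,0],[0,0,0.005,0,0],[0,0,0.003,0,0],[0,0,0.001,0,0],[0,0,0,0,0]]}}

```text
time_s: 20.03
eef_pos: [480.9, 77.1, 28.9]
orientation: [[1.0, -0.008, 0.01], [-0.01, 0.002, 1.0], [-0.008, -1.0, 0.002]]
ft_force: [0.4, -0.2, -0.2]
grip_width: 1.001
```

Emit:
{"fn": "step_arm", "kwargs": {"plan": [[255,-0.001,0.001,0,0],[255,0,0,0,0],[255,0,0,0,0],[255,0,0,0,0],[255,0,0,0,0],[255,0,0,0,0],[255,0,0,0,0],[255,0,0,0,0],[255,0,0,0,0]]}}

```text
time_s: 20.78
eef_pos: [480.2, 77.5, 28.5]
orientation: [[1.0, -0.007, 0.01], [-0.01, 0.003, 1.0], [-0.007, -1.0, 0.003]]
ft_force: [-0.1, -1.2, -0.2]
grip_width: 0.486
```

Emit:
{"fn": "step_arm", "kwargs": {"plan": [[255,0,-0.005,0,0],[255,0,-0.012,0,0],[255,0,-0.018,0,0],[255,0.003,-0.018,0,0],[255,0.008,-0.015,-0.0005,0],[255,0.013,-0.003,-0.0012,0],[255,0.015,-0.001,-0.0015,0],[255,0.015,-0.001,-0.0015,0],[255,0.015,-0.001,-0.0015,0],[255,0.015,-0.001,-0.0015,0],[255,0.015,-0.001,-0.0015,0],[255,0.015,-0.001,-0.0015,0],[255,0.015,-0.001,-0.0015,0],[255,0.015,-0.001,-0.0015,0],[255,0.01,0,-0.001,0],[255,0.004,0,0,0],[255,0,0,0,0],[255,0,0,0,0]]}}

```text
time_s: 22.28
eef_pos: [640.6, 58.9, 113.9]
orientation: [[1.0, -0.013, 0.009], [-0.009, 0.001, 1.0], [-0.013, -1.0, 0.001]]
ft_force: [-0.4, 1.0, -1.6]
grip_width: 0.482
```

Run:
```python
from h import *
st();print(arm.observe()["orientation"]*100)
c=arm.get_calibration("wrist");im=arm.camera("wrist")
for ce,s,r in blobs(im,(5,120,60),(19,200,255),800): print("co",ce,s,unproj(c,ce,7)[0])
plan(646,62,55,g=255)
```

```text
t 22.28 p [640.6  58.9 113.9] yaw -0.51 tilt -0.9999 f [-0.4  1.  -1.6] w 0.482 q [-0.   0.8 -0.2  1.6  0.2  0.8 -0.3]
[[ 100.    -1.3    0.9]
 [  -0.9    0.1  100. ]
 [  -1.3 -100.     0.1]]
co [311.3  76.1] [ 262   23  101  104 4688] [635.  160.8   7. ]
co [328.8 192.2] [ 282  155   93   81 5127] [648.2  69.9   7. ]
co [126.6 264.3] [  91  256   72   18 1007] [465.9   4.1   7. ]
co [344.1 311.7] [ 303  278   71   49 1428] [662.2 -43.6   7. ]
co [349.6 378. ] [ 312  360   76   40 1506] [ 668.8 -119.7    7. ]
from [640.4  58.9 113.9] yaw change 0.5066132270522132 rows 2
[[255, 0.0032, 0.0294, 0.0016, -0.25], [255, 0.0032, 0.0294, 0.0016, -0.25]]
```

Emit:
{"fn": "step_arm", "kwargs": {"plan": [[255,0.002,0.006,0.001,0],[255,0.002,0.014,0.001,0],[255,0,0.014,0,0],[255,0,0.012,0,0],[255,0,0.007,0,0],[255,0,0.003,0,0],[255,0,0,0,0],[255,0,0,0,0]]}}

```text
time_s: 23.0
eef_pos: [639.7, 62.3, 51.0]
orientation: [[1.0, -0.019, 0.006], [-0.006, 0.001, 1.0], [-0.019, -1.0, 0.0]]
ft_force: [0.3, -0.6, -0.2]
grip_width: 0.484
```

Emit:
{"fn": "step_arm", "kwargs": {"plan": [[255,0.003,0.002,0,0],[255,0.003,0.003,0,0],[255,0.001,0.003,0,0],[255,0,0.003,0,0],[255,0,0.001,0,0],[255,0,0,0,0],[255,0,0,0,0]]}}

```text
time_s: 23.58
eef_pos: [649.2, 62.4, 39.5]
orientation: [[1.0, -0.014, 0.007], [-0.007, 0.001, 1.0], [-0.014, -1.0, 0.001]]
ft_force: [-0.3, -0.5, -0.2]
grip_width: 0.485
```

Emit:
{"fn": "step_arm", "kwargs": {"plan": [[255,-0.002,0.001,0,0],[255,-0.001,0.0015,0,0],[255,0,0.001,0,0],[255,0,0,0,0]]}}

```text
time_s: 23.92
eef_pos: [645.7, 62.4, 36.1]
orientation: [[1.0, -0.014, 0.007], [-0.007, 0.001, 1.0], [-0.014, -1.0, 0.001]]
ft_force: [-1.0, 0.5, -1.4]
grip_width: 0.49
```

Emit:
{"fn": "step_arm", "kwargs": {"plan": [[255,0,0.001,0,0],[255,0,0,0,0],[110,0,0,0,0],[90,0,0,0,0],[40,0,0,0,0],[0,0,0,0,0],[0,0,0,0,0],[0,0,0,0,0],[0,0,0,0,0]]}}

```text
time_s: 24.67
eef_pos: [646.5, 62.6, 35.9]
orientation: [[1.0, -0.012, 0.007], [-0.007, 0.001, 1.0], [-0.012, -1.0, 0.001]]
ft_force: [0.0, 0.3, -0.5]
grip_width: 0.946
```

Run:
```python
from h import *
st()
c=arm.get_calibration("wrist");im=arm.camera("wrist")
cv2.imwrite("pics/w6.png",cv2.cvtColor(im,cv2.COLOR_RGB2BGR))
for ce,s,r in blobs(im,(20,200,40),(34,255,255),1000): print(ce,s,np.array(r[1]),unproj(c,ce,35)[0])
```

```text
t 24.67 p [646.5  62.6  35.9] yaw -0.38 tilt -0.9999 f [ 0.   0.3 -0.5] w 0.946 q [-0.   0.9 -0.2  1.6  0.2  0.7 -0.3]
[290.4  60.3] [ 248   15   86   92 5671] [91. 85.] [634.4 162.5  35. ]
[316.  262.2] [ 271  214   91   97 6495] [94.6 89.2] [645.3  61.9  35. ]
```

View pics/w6.png

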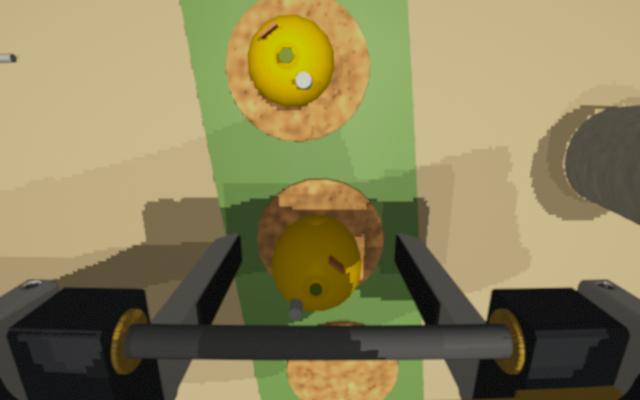

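B stands free on coaster 2, at (316,262), and A is still centred at (291,60). Now C.

Emit:
{"fn": "step_arm", "kwargs": {"plan": [[0,0,-0.008,0,0],[0,0,-0.015,0,0],[0,0,-0.025,0,0],[0,0,-0.025,0,0],[0,-0.005,-0.02,0.004,0],[0,-0.011,-0.005,0.009,0],[0,-0.014,0,0.012,0],[0,-0.014,0,0.012,0],[0,-0.014,0,0.012,0],[0,-0.014,0,0.012,0],[0,-0.014,0,0.012,0],[0,-0.014,0,0.012,0],[0,-0.014,0,0.012,0],[0,-0.014,0,0.012,0],[0,-0.014,0,0.012,0],[0,-0.014,0,0.012,0],[0,-0.014,0,0.012,0],[0,-0.01,0,0.008,0],[0,-0.005,0,0.004,0],[0,0,0,0,0]]}}

```text
time_s: 26.38
eef_pos: [440.4, 231.5, 141.2]
orientation: [[1.0, -0.02, 0.001], [-0.001, 0.001, 1.0], [-0.02, -1.0, 0.001]]
ft_force: [0.4, 0.8, 0.6]
grip_width: 0.997
```

Run:
```python
from h import *
st();print(arm.observe()["orientation"]*100)
c=arm.get_calibration("wrist");im=arm.camera("wrist")
for ce,s,r in blobs(im,(20,200,40),(34,255,255),900): print(ce,s,np.array(r[1]),unproj(c,ce,32)[0])
plan(408,272,130)
```

```text
t 26.38 p [440.4 231.5 141.2] yaw -0.06 tilt -0.9998 f [0.4 0.8 0.6] w 0.997 q [-0.4  0.5 -0.2  2.   0.2  0.6 -0.7]
[[ 100.    -2.     0.1]
 [  -0.1    0.1  100. ]
 [  -2.  -100.     0.1]]
[280.  156.1] [ 247  124   66   66 3334] [65. 65.] [407.3 272.1  32. ]
[532.7 273.4] [ 507  255   56   35 1521] [34. 55.] [631.7 167.4  32. ]
[576.7 393.9] [ 513  386  114   14 1083] [ 13. 113.] [706.7  27.6  32. ]
from [441.1 231.  141.2] yaw change 0.0947317826182541 rows 2
[[0, -0.0164, 0.006, 0.0205, -0.05], [0, -0.0164, 0.006, 0.0205, -0.05]]
```

Emit:
{"fn": "step_arm", "kwargs": {"plan": [[0,-0.008,0,0.01,0],[0,-0.01,0,0.013,0],[0,-0.01,0.004,0.011,0],[0,-0.006,0.01,0.005,0],[0,-0.002,0.018,0,0],[0,-0.001,0.018,0,0],[0,0,0.012,0,0],[0,0,0.006,0,0],[0,0,0,0,0],[0,0,0,0,0]]}}

```text
time_s: 27.27
eef_pos: [410.8, 265.7, 71.5]
orientation: [[1.0, -0.012, 0.016], [-0.016, 0.0, 1.0], [-0.012, -1.0, 0.0]]
ft_force: [0.4, 0.7, 1.1]
grip_width: 0.999
```

Run:
```python
from h import *
st()
c=arm.get_calibration("wrist");im=arm.camera("wrist")
for ce,s,r in blobs(im,(20,200,40),(34,255,255),3000): print(ce,s,np.array(r[1]),unproj(c,ce,32)[0])
plan(407.3,272.1,31)
```

```text
t 27.27 p [410.8 265.7  71.5] yaw -0.94 tilt -0.9999 f [0.4 0.7 1.1] w 0.999 q [-0.5  0.7 -0.2  2.1  0.2  0.4 -0.9]
[313.7 226.5] [ 272  183   85   87 5653] [86. 84.] [407.6 271.2  32. ]
from [410.9 265.7  71.7] yaw change 0.9462745052228172 rows 2
[[0, -0.0016, 0.0204, 0.0032, -0.47], [0, -0.0016, 0.0204, 0.0032, -0.47]]
```

Emit:
{"fn": "step_arm", "kwargs": {"plan": [[0,-0.002,0.004,0.003,-0.4],[0,-0.001,0.008,0.0025,-0.3],[0,-0.001,0.01,0,0],[0,-0.0005,0.008,0,0],[0,0,0.005,0,0],[0,0,0.003,0,0],[0,0,0,0,0],[0,0,0,0,0]]}}

```text
time_s: 27.98
eef_pos: [408.3, 273.7, 32.9]
orientation: [[1.0, -0.006, 0.003], [-0.003, 0.005, 1.0], [-0.006, -1.0, 0.004]]
ft_force: [0.2, -0.2, 0.4]
grip_width: 1.0
```

Emit:
{"fn": "step_arm", "kwargs": {"plan": [[0,-0.0005,0.001,-0.001,0],[255,0,0,0,0],[255,0,0,0,0],[255,0,0,0,0],[255,0,0,0,0],[255,0,0,0,0],[255,0,0,0,0],[255,0,0,0,0],[255,0,0,0,0]]}}

```text
time_s: 28.73
eef_pos: [408.7, 273.0, 33.1]
orientation: [[1.0, -0.004, 0.004], [-0.004, 0.006, 1.0], [-0.004, -1.0, 0.006]]
ft_force: [-0.6, -0.1, -1.2]
grip_width: 0.562
```

Emit:
{"fn": "step_arm", "kwargs": {"plan": [[255,0,-0.005,0,0],[255,0,-0.012,0,0],[255,0,-0.02,0,0],[255,0,-0.022,0,0],[255,0.003,-0.02,-0.004,0],[255,0.006,-0.012,-0.008,0],[255,0.01,-0.003,-0.012,0],[255,0.012,-0.001,-0.015,0],[255,0.012,-0.001,-0.015,0],[255,0.012,-0.001,-0.015,0],[255,0.012,-0.001,-0.015,0],[255,0.012,-0.001,-0.015,0],[255,0.012,-0.001,-0.015,0],[255,0.012,-0.001,-0.015,0],[255,0.012,-0.001,-0.015,0],[255,0.012,-0.001,-0.015,0],[255,0.012,-0.001,-0.015,0],[255,0.012,-0.001,-0.015,0],[255,0.006,0,-0.008,0],[255,0,0,0,0]]}}

```text
time_s: 30.4
eef_pos: [569.0, 64.9, 145.7]
orientation: [[1.0, -0.007, -0.002], [0.002, 0.003, 1.0], [-0.007, -1.0, 0.003]]
ft_force: [0.8, 0.1, -0.9]
grip_width: 0.556
```

Run:
```python
from h import *
st();print(arm.observe()["orientation"]*100)
plan(660.5,-35,115,g=255,n=10)
```

```text
t 30.4 p [569.   64.9 145.7] yaw 0.11 tilt -1.0000 f [ 0.8  0.1 -0.9] w 0.556 q [ 0.   0.6 -0.3  1.8  0.2  0.7 -0.4]
[[ 100.    -0.7   -0.2]
 [   0.2    0.3  100. ]
 [  -0.7 -100.     0.3]]
from [569.   64.9 145.7] yaw change -0.11096081644458877 rows 10
[[255, 0.0092, 0.003, -0.01, 0.01], [255, 0.0092, 0.003, -0.01, 0.01], [255, 0.0092, 0.003, -0.01, 0.01], [255, 0.0092, 0.003, -0.01, 0.01], [255, 0.0092, 0.003, -0.01, 0.01], [255, 0.0092, 0.003, -0.01, 0.01], [255, 0.0092, 0.003, -0.01, 0.01], [255, 0.0092, 0.003, -0.01, 0.01], [255, 0.0092, 0.003, -0.01, 0.01], [255, 0.0092, 0.003, -0.01, 0.01]]
```

Emit:
{"fn": "step_arm", "kwargs": {"plan": [[255,0.006,0,-0.007,0],[255,0.01,0,-0.011,0],[255,0.01,0,-0.011,0],[255,0.01,0,-0.011,0],[255,0.01,0,-0.011,0],[255,0.01,0.002,-0.011,0],[255,0.01,0.003,-0.011,0],[255,0.01,0.005,-0.011,0],[255,0.008,0.005,-0.008,0],[255,0.004,0.004,-0.004,0],[255,0,0,0,0],[255,0,0,0,0]]}}

```text
time_s: 31.4
eef_pos: [660.7, -31.0, 123.4]
orientation: [[1.0, -0.012, -0.014], [0.014, 0.006, 1.0], [-0.012, -1.0, 0.006]]
ft_force: [-0.9, 0.0, -1.5]
grip_width: 0.558
```

Run:
```python
from h import *
st();print(arm.observe()["orientation"]*100)
c=arm.get_calibration("wrist");im=arm.camera("wrist")
cv2.imwrite("pics/w7.png",cv2.cvtColor(im,cv2.COLOR_RGB2BGR))
for ce,s,r in blobs(im,(20,200,40),(34,255,255),2000): print(ce,s,np.array(r[1]),unproj(c,ce,35)[0])
plan(660.5,-35,60,g=255)
```

```text
t 31.4 p [660.7 -31.  123.4] yaw 0.79 tilt -0.9999 f [-0.9  0.  -1.5] w 0.558 q [ 0.2  0.8 -0.3  1.6  0.2  0.9 -0.2]
[[ 100.    -1.2   -1.4]
 [   1.4    0.6  100. ]
 [  -1.2 -100.     0.6]]
[300.2  84.7] [ 267   51   66   69 3390] [68. 65.] [645.6  63.8  35. ]
[318.5 268. ] [ 266  210  105  116 9147] [115. 104.] [660.6 -78.9  35. ]
from [660.5 -30.9 123.4] yaw change -0.801299508976939 rows 3
[[255, 0.0002, 0.0211, -0.0015, 0.27], [255, 0.0003, 0.0211, -0.0015, 0.27], [255, 0.0003, 0.0211, -0.0015, 0.27]]
```

View pics/w7.png

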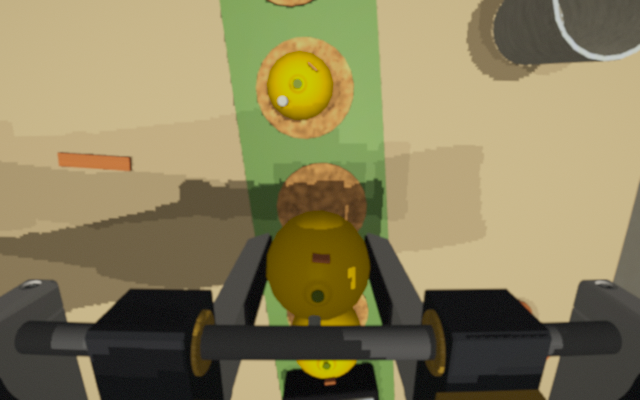

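C is held above coaster 3, whose rim shows at (322,200). B is at (300,85) and D is behind, at (325,355). Lowering.

Emit:
{"fn": "step_arm", "kwargs": {"plan": [[255,0,0.006,-0.002,0.4],[255,0.001,0.012,-0.001,0.4],[255,0.001,0.014,0,0],[255,0.001,0.012,0,0],[255,0.001,0.009,0,0],[255,0,0.005,0,0],[255,0,0.002,0,0],[255,0,0,0,0],[255,0,0,0,0]]}}

```text
time_s: 32.2
eef_pos: [661.8, -29.1, 57.9]
orientation: [[1.0, -0.015, -0.003], [0.004, 0.008, 1.0], [-0.015, -1.0, 0.008]]
ft_force: [-0.1, 0.8, -1.0]
grip_width: 0.558
```

Emit:
{"fn": "step_arm", "kwargs": {"plan": [[255,0,0.003,-0.003,0],[255,0,0.004,-0.002,0],[255,0,0.004,-0.001,0],[255,0,0.002,0,0],[255,0,0.001,0,0],[255,0,0,0,0],[255,0,0,0,0]]}}

```text
time_s: 32.78
eef_pos: [663.1, -36.4, 44.3]
orientation: [[1.0, -0.011, -0.002], [0.003, 0.007, 1.0], [-0.011, -1.0, 0.007]]
ft_force: [-0.2, -0.3, -1.1]
grip_width: 0.563
```

Emit:
{"fn": "step_arm", "kwargs": {"plan": [[255,-0.0015,0.0015,0.001,0],[255,-0.0005,0.0015,0,0],[255,0,0.001,0,0],[255,0,0,0,0]]}}

```text
time_s: 33.12
eef_pos: [661.1, -34.9, 40.4]
orientation: [[1.0, -0.01, -0.003], [0.003, 0.008, 1.0], [-0.01, -1.0, 0.008]]
ft_force: [-0.1, -0.4, -1.4]
grip_width: 0.56
```

Emit:
{"fn": "step_arm", "kwargs": {"plan": [[255,0,0.0007,0,0],[255,0,0,0,0],[95,0,0,0,0],[75,0,0,0,0],[30,0,0,0,0],[0,0,0,0,0],[0,0,0,0,0],[0,0,0,0,0],[0,0,0,0,0]]}}

```text
time_s: 33.87
eef_pos: [662.2, -34.6, 40.9]
orientation: [[1.0, -0.008, -0.003], [0.003, 0.008, 1.0], [-0.008, -1.0, 0.008]]
ft_force: [-0.2, 0.2, 0.5]
grip_width: 0.989
```

Run:
```python
from h import *
st()
c=arm.get_calibration("wrist");im=arm.camera("wrist")
for ce,s,r in blobs(im,(20,200,40),(34,255,255),1000): print(ce,s,np.array(r[1]),unproj(c,ce,39)[0])
```

```text
t 33.87 p [662.2 -34.6  40.9] yaw 0.17 tilt -0.9999 f [-0.2  0.2  0.5] w 0.989 q [ 0.1  0.9 -0.2  1.6  0.3  0.7 -0.2]
[283.6  63.4] [ 232   11  102  107 8001] [104.7 101.8] [645.9  64.   39. ]
[315.6 264.4] [ 265  210  103  109 8595] [108. 102.] [660.8 -37.1  39. ]
[326.1 381.6] [ 281  361   92   39 3012] [38. 91.] [ 667.2 -115.1   39. ]
```

Lift straight up, then pull back toward the robot to clear the view.

Emit:
{"fn": "step_arm", "kwargs": {"plan": [[0,0,-0.008,0,0],[0,0,-0.015,0,0],[0,0,-0.025,0,0],[0,0,-0.025,0,0],[0,0,-0.025,0,0],[0,-0.008,-0.015,0,0],[0,-0.015,-0.005,0,0],[0,-0.02,0,0,0],[0,-0.02,0,0,0],[0,-0.02,0,0,0],[0,-0.02,0,0,0],[0,-0.02,0,0,0],[0,-0.02,0,0,0],[0,-0.02,0,0,0],[0,-0.015,0,0,0],[0,-0.008,0,0,0],[0,0,0,0,0],[0,0,0,0,0]]}}

```text
time_s: 35.42
eef_pos: [471.7, -35.8, 175.7]
orientation: [[1.0, 0.005, -0.004], [0.004, 0.006, 1.0], [0.005, -1.0, 0.006]]
ft_force: [1.0, -0.2, 0.6]
grip_width: 0.999
```

Run:
```python
from h import *
st()
ims=[]
for n in ["top","scene"]:
    c=arm.get_calibration(n);im=arm.camera(n)
    if n=="top":
        for ce,s,r in blobs(im,(20,200,40),(34,255,255),100): print(ce,s[2:],unproj(c,ce,37)[0])
    ims.append(im[120:220,170:470] if n=="top" else im[150:290,100:500])
o=[cv2.resize(i,(780,int(780*i.shape[0]/i.shape[1]))) for i in ims]
cv2.imwrite("pics/end.png",cv2.cvtColor(np.vstack(o),cv2.COLOR_RGB2BGR))
```

```text
t 35.42 p [471.7 -35.8 175.7] yaw 0.20 tilt -1.0000 f [ 1.  -0.2  0.6] w 0.999 q [ 0.2  0.5 -0.3  2.   0.2  0.7 -0.2]
[ 54.2 134.5] [  65  100 4453] [710.4 642.2  37. ]
[382.1 155.1] [ 27  27 566] [ 667.1 -136.8   37. ]
[338.1 157.5] [ 23  24 434] [659.5 -34.9  37. ]
[295.1 163.8] [ 21  21 327] [643.3  63.6  37. ]
[251.6 168.6] [ 17  18 232] [631.  162.5  37. ]
```

View pics/end.png

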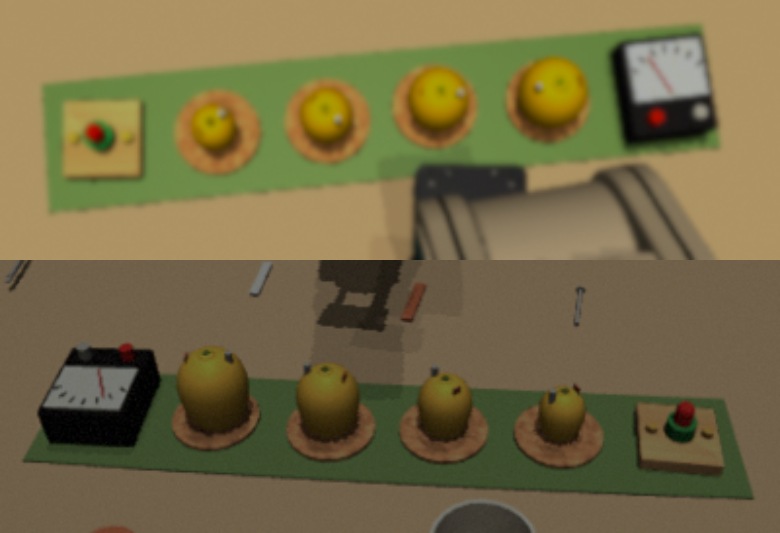

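The lemons stand upright and centred, in size order from the meter to the lamp. In the top camera they lie within about 2 mm of the coaster positions it gave (665,−137; 658,−34; 643,63; 632,163). The arm is clear.

```bash
python3 -c "
from bench import arm
print(arm.finish_job())"
```

```text
the job is handed in; nothing more can be done
None
```

All four lemons stand upright on the coasters in size order, and the job was handed in at about 35 s of the 102 s allowed. The smallest (A) is on coaster 1 by the lamp, then B on 2 and C on 3, with the largest (D) on coaster 4 by the meter.

- **Final position check:** the top camera put every lemon within about 2 mm of the coaster centre it had measured (limit 15 mm). In both final views the lemons stand upright, with the gripper open and clear.
- **Disagreement:** at the first look, the scene camera put the coasters about 6–7 mm further out in x than the top camera. Wrist-camera close-ups of coasters 1, 3 and 4 fell between the two, nearer the top camera, so I used those. I took coaster 2 from the top camera with the same offset.
- **Drift:** the tool drifted a few mm sideways and tilted up to about 2.5° during moves. I re-centred it before each grasp and each placing.
- **Setting down:** each lemon was let go within about 1 mm of the height at which it would touch the coaster.
- **Not confirmed:** the hand-in reported no verdict.

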